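Put the ring tray back in its rack bay, gently

ROBOT

A 6-joint arm with a two-finger parallel gripper is mounted at the origin on the work surface. World frame = base frame: x ahead of the robot, y to its left, z up, the work surface at z = 0. Lengths are in m, angles in rad, forces in N, time in s.
With the tool pointing down it reaches from about 0.375 to 0.9 m from the base axis. Payload 3.1 kg.
Tool frame: the origin (TCP) lies midway between the tips of the shut fingers; the grasp point (between the pads) lies 19 mm behind it; z points along the fingers, y is the line along which they close (so a half turn about z gives the same grasp; the last joint's range is limited). The gripper opens to 87 mm and grips with 3 to 60 N. Pads are 19 mm wide; open, the fingers measure 117 mm over their backs; the gripper's body (75 mm by 190 mm) begins 51 mm behind the grasp point.
Start: joints at [-1.401, 0.527, 1.433, -0, 1.181, -0.178], TCP at [0.214, -0.587, 0.185] pointing down, gripper open.
Joint ranges: [-3.08, 3.08], [-0.75, 2.2], [0.22, 2.44], [-1.43, 4.57], [0, 2.65], [-2.85, 2.85]. Speed limits (rad/s): [2.79, 2.79, 3.14, 3.14, 3.14, 3.14].

INTERFACE

Orientations are given as a unit quaternion [x, y, z, w].
In Python, from rig import get_obs, cams, job gives the robot as it stands.
- The arm moves only by the tool servo_tool, never from a script. Its argument "moves" is text: rows parted by semicolons, each of 5 numbers parted by spaces: the shift along the tool's x, y, z in m, then the turn about the tool's z in degrees, then the finger opening in m, from 0 to 0.087. In form: dx dy dz spin claw; .... A call has 1 to 10 rows; each row is the pose to reach, as a shift and turn from the pose commanded when the call began, along the tool's axes at that moment; what a row does not reach only later rows make up. A row lasts 1/12 s, in which the tool goes at most 41.7 mm and 7.16 degrees, less where a joint would pass 70% of its speed; a pose out of reach is approached as far as the arm can. A call with a gripper value outside its range is refused whole. The fingers move at their own pace and stop on an object; "grip_force" is the grip in N (left out, the last holds). Time passes only in rows, so rows that repeat a pose let the fingers close. It gives the time, the measured TCP pose, the force, the opening and the grip force at its end, in the units of the state.
- get_obs(): the state, without advancing time (a new reading comes with each control period).
- cams.camera(name): name is "side" or "top"; returns the picture (480x640x3 uint8, blue, green, red); there is no depth.
- cams.camera_model(name): a dict with "fx", "fy", "cx", "cy" (pixels), "R" (3x3) and "t" (3): a world point X has camera coordinates R X + t. Camera axes: x right, y down, z forward; pixel columns grow to the right and rows downward; lengths in m; the calibration is good to about 2 mm. A picture is of the moment at which its call begins. camera_model takes no time and is no camera call.
- job.hand_in(): hands the job in; it is judged then, once.
The state is a dict: "time": time; "q": joint angles; "joint_velocities": joint speeds; "joint_torque": joint torques, N m; "position": TCP position; "tool_rot": TCP orientation; "ft_force": force on the tool from outside, world axes, zero at the start; "moment": the same for the moment, N m; "grip_width": finger opening in m; "grip_force": force on a finger pad.
Only numpy, scipy, OpenCV 4.12 (cv2) and the standard library are available. Lean on these libraries where they do the work, as an engineer would, in place of code of your own. Each camera call takes 0.05 s, during which the arm holds its last target. There are 200 camera calls.

TASK

Put the loose tray of steel rings back in its own bay of the rack, the one whose card shows a ring: slide it in until its front is flush with the ends of the bay's walls, then swing that bay's keeper bar down level across the mouth. The tray is brittle, so nudge it slowly: never pinch it, ram it or press on it with more than 12 N. Leave the other trays, keepers and things on the bench where they are.

Things in the scene. Friction and masses are not known exactly. Their poses are not given: they have to be found in the camera images.
- tray_ring: The tray to put away: open-topped frosted plastic tray (all sizes in mm), 75 long (its x) by 90 wide (its y) by 40 high, walls 3 thick, one divider along x in the middle, loaded with round steel O-rings (24 across) up to about 16 above its underside; about 0.25 kg. It stands alone on the bench in front of the rack. Origin: centre of its underside, z up.
- bay_ring: The ring tray's bay, one of three equal bays of a plywood rack, side by side in any order (124 apart). Told by the sample on the white card behind it (64 to +x of the origin, 47 high): here one round ring, 26 across. No floor: trays slide on the bench. Mouth on its -x side; side walls 30 high, 8 thick, inner faces at y -50 and +50, front ends at x -37.5; back stop at x +43.5. x points in, z up.
- bay_ring_home (a point): Origin of that bay, same axes: the point on the bench where the tray's origin is when its front is exactly flush with the wall ends and it is centred; then 6 of free space remain behind the tray, 5 at each side.
- keeper_ring (a joint): The keeper of that bay: a steel bar (12 wide, 8 thick, reaching 50 from its pivot) that turns on a pin about the bay's x axis. 0: bar stands straight up; negative: it leans outward (to the bay's +y); 1.57: it lies level across the mouth (its end stop), pointing to the bay's -y, its top 26 above the bench. Stays where it is left; moves with about 1 N. It starts near upright (-0.25 to 0.05).
- keeper_ring_pivot (a point): Pivot of that keeper, in the middle of the bar's thickness: 20 above the bench, 16.5 in front of the end of the bay's +y wall (54 to +y and 54 to -x of the bay's origin). The pin ends 9.5 in front of it.
- keeper_ring_tip (a point): Free end of that keeper, 50 from the pivot.
- bay_buckle: A bay of the same make, its card showing a rectangular buckle (22 by 32); it already holds its tray and its keeper is down. Origin and axes as for bay_ring.
- bay_stud: A bay of the same make, its card showing two small round studs; empty, its keeper up; its tray is elsewhere. Origin and axes as for bay_ring.
- tray_buckle: Tray of the same size filled with rectangular buckles, standing in its bay; leave it. Origin: centre of its underside.
- keeper_buckle_tip (a point): Free end of the keeper of bay_buckle (down); leave it.
- keeper_stud_tip (a point): Free end of the keeper of bay_stud (up); leave it.
- bottle_tall: Amber glass bottle, 56 across, 150 high; a bystander. Origin on its underside.
- bottle_small: White plastic bottle, 44 across, 110 high; a bystander. Origin on its underside.
- jar: Glass jar with green lid, 68 across, 75 high; a bystander. Origin on its underside.
- pliers: Pliers with red handles lying along their x, about 135 long, 50 wide, 20 high; a bystander. Origin on its underside.
- rivet_tub: Small frosted tub of rivets, 70 by 55 by 30 high; a bystander. Origin on its underside.
- mallet: Rubber-headed mallet lying along its x, 230 long, head 80 by 40, 40 high; a bystander. Origin on its underside.
- awl: Awl (steel shank, red handle) lying along its x, about 200 long; a bystander. Origin on its underside.
There are look-alikes about, which are no part of the job. Leave any purple or turquoise look-alike of the tray_ring alone.

How it is judged:
On the way, in this order (a step that is already met when the one before it is completed fails the run):
1. the ring tray is home in its own bay, its front flush (x of tray_ring in the frame of bay_ring_home between -0.007 and 0.0085 m and y of tray_ring in the frame of bay_ring_home between -0.008 and 0.008 m and angle between the x axis of tray_ring and the x axis of bay_ring, either way round below 0.15 rad and height (world z) of tray_ring below 0.006 m and angle between tray_ring's own z axis and vertical below 0.05 rad), for 0.2 s.
2. that bay's keeper is down across the mouth (value of joint keeper_ring above 1.35 rad), for 0.2 s.
At the end, for the whole second after the job is handed in: The ring tray stands flat on the bench in the ring bay, at rest, its front flush with the ends of the side walls (no more than 7 mm proud or 8.5 mm too deep, within 8 mm of the bay's middle and 0.15 rad of square), and that bay's keeper is down (at least 1.35 rad) (all of step 1 and value of joint keeper_ring above 1.35 rad and linear speed of tray_ring below 0.02 m/s); the robot touches nothing.
It fails at once if the ring tray pinched, rammed or pressed with more than 12 N by the gripper or arm, or against the bay or its keeper (contact force between any of the fingers, the arm, bay_ring and tray_ring above 12 N).
It fails at once if the ring tray tipped (0.35 rad) (angle between tray_ring's own z axis and vertical above 0.35 rad).
It fails at once if the buckle tray or another bay's keeper moved by more than 20 mm (distance of any of tray_buckle, keeper_buckle_tip, keeper_stud_tip from where it was at the start of the episode above 0.02 m).
It fails at once if a bystander moved by more than 30 mm (distance of any of bottle_tall, bottle_small, jar, pliers, rivet_tub, mallet, awl from where it was at the start of the episode above 0.03 m).
It also fails if it takes over 72 s, if anything falls off the work surface, if the arm or the gripper's body presses on something with over 40 N, if the wrist force passes 120 N, or if a joint passes its speed limit or range.

## Working session

There is one attempt and no reset: what is moved stays moved. The work goes in short steps, Python scripts to look and compute and a tool call to move; the robot and the scene stay as the last step left them, time stands still between calls to the robot, and variables do not carry over. Pictures are saved under pics/ and viewed, at most 10 in all, crops included, and the job is handed in when it is done.

Besides the shell and the picture viewer there is one more tool, called by a JSON object that holds its "name" and its "arguments". servo_tool: Moves the arm, as the interface text tells. Its arguments: {"type":"object","properties":{"moves":{"type":"string"},"grip_force":{"type":"number"}},"required":["moves"]}

```bash
mkdir -p pics; python3 - <<'E'
from rig import get_obs,cams
import cv2,numpy as np
for n in("top","side"):
    cv2.imwrite(f"pics/{n}0.png",cams.camera(n)); m=cams.camera_model(n)
    R=np.array(m["R"]);print(n,m["fx"],m["cx"],m["cy"],np.round(R,3).tolist(),np.round(-R.T@np.array(m["t"]),3))
o=get_obs();print(o)
E
```

```text
top 601.2708772024096 324.2357034291973 240.54737501209556 [[-0.028, -1.0, 0.003], [-0.997, 0.028, -0.069], [0.069, -0.005, -0.998]] [ 0.437 -0.045  1.615]
side 436.8395508334285 320.2271898312142 240.97515220207913 [[-0.882, -0.471, -0.022], [-0.233, 0.477, -0.848], [0.409, -0.743, -0.53]] [0.099 0.711 0.64 ]
{'time': 0.1, 'q': array([-1.40048069e+00,  5.28346266e-01,  1.43375547e+00, -3.01487843e-05,
        1.18141664e+00, -1.78497138e-01]), 'joint_velocities': array([-0.00033926, -0.00237253, -0.00383045,  0.00128471, -0.00261641,
       -0.00099345]), 'joint_torque': array([-1.53173465e-05, -4.40984809e+01, -1.77150357e+01,  6.34027692e-02,
        5.33675216e-02, -4.90903744e-05]), 'position': array([ 0.21350933, -0.58662859,  0.18449206]), 'tool_rot': array([ 9.84828266e-01,  1.73529129e-01, -1.00015344e-05, -9.62913223e-04]), 'ft_force': array([-0.06333553, -0.045341  , -0.37108473]), 'moment': array([-0.05287181, -0.07081693, -0.05456335]), 'grip_force': 0.0, 'grip_width': 0.0872253869994428}
```

View pics/top0.png

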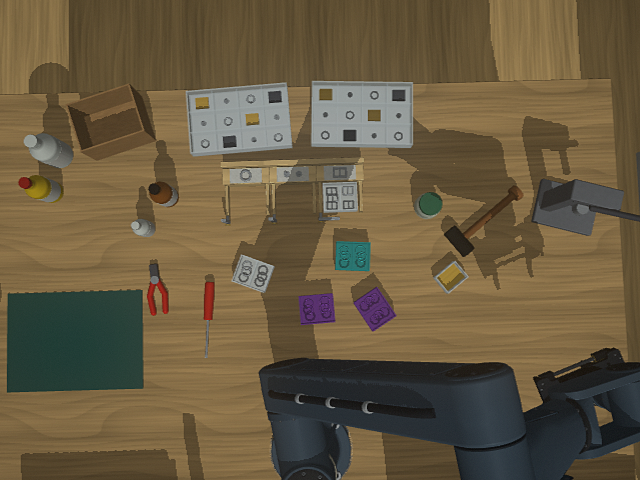

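View pics/side0.png

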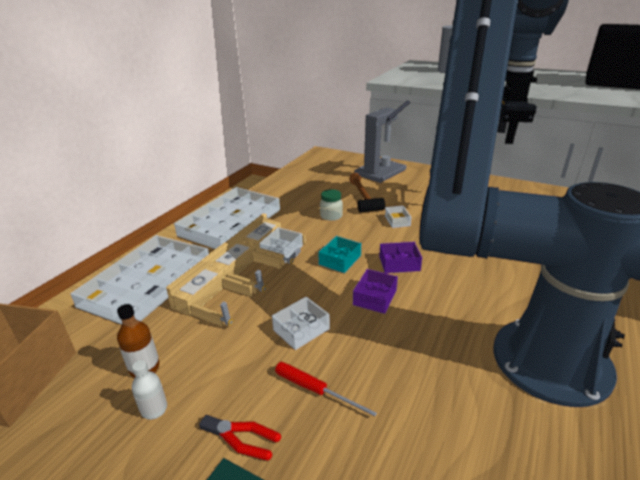

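The top view shows the white ring tray at about (253,272), and the ring bay is the leftmost one, with its card at (246,175). The keepers are at (226,219) and (271,219). I'll zoom in next.

```bash
python3 - <<'E'
import cv2
a=cv2.imread("pics/top0.png")[150:300,200:380]; b=cv2.imread("pics/side0.png")[220:350,160:340]
a=cv2.resize(a,None,fx=4,fy=4,interpolation=cv2.INTER_CUBIC);b=cv2.resize(b,None,fx=4,fy=4,interpolation=cv2.INTER_CUBIC)
cv2.imwrite("pics/ta.png",a);cv2.imwrite("pics/sb.png",b)
E
```

```text
(no output)
```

View pics/ta.png

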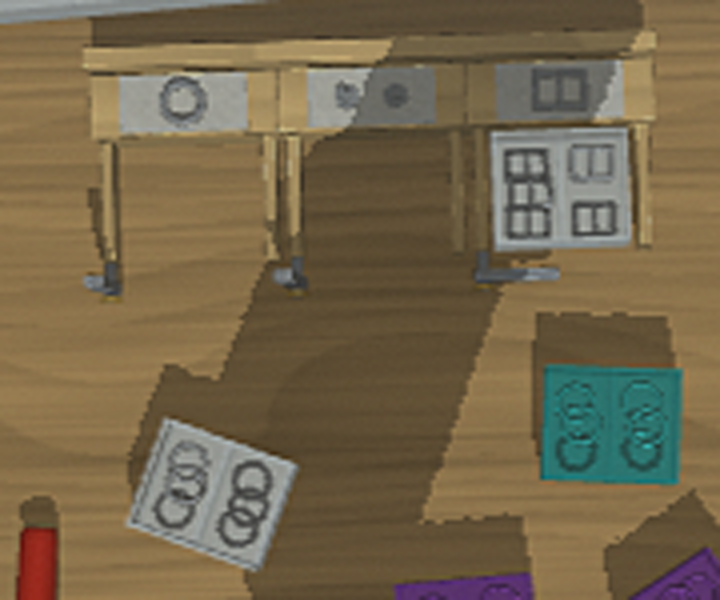

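View pics/sb.png

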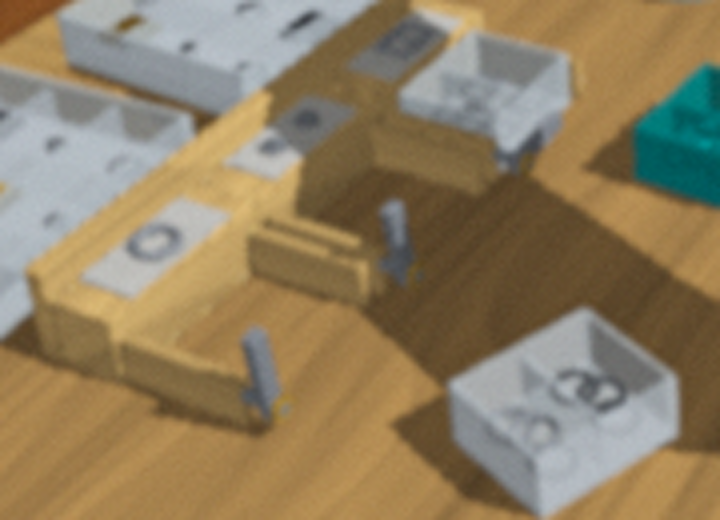

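In the zoomed top view, the tray rim corners in crop pixels are TL(170,418), TR(298,465), BR(262,571) and BL(128,525). The ring bay walls run along x≈110 and x≈270 and end near row 260. Its keeper stands nearly upright at (105,280).

```bash
cat > h.py <<'E'
import numpy as np,cv2
from rig import cams,get_obs
def ray(n,p):
    m=cams.camera_model(n);R=np.array(m["R"]);d=R.T@np.array([(p[0]-m["cx"])/m["fx"],(p[1]-m["cy"])/m["fy"],1]);return -R.T@np.array(m["t"]),d
def plane(n,p,z):
    c,d=ray(n,p);return c+d*(z-c[2])/d[2]
def tri(p,q):
    (a,u),(b,v)=ray("top",p),ray("side",q);s=np.linalg.lstsq(np.c_[u,-v],b-a,rcond=None)[0]
    return (a+s[0]*u+b+s[1]*v)/2,np.linalg.norm(a+s[0]*u-b-s[1]*v)
def pix(n,X):
    m=cams.camera_model(n);c=np.array(m["R"])@X+np.array(m["t"]);return np.array([m["fx"]*c[0]/c[2]+m["cx"],m["fy"]*c[1]/c[2]+m["cy"]])
T=lambda x,y:(200+(x-1.5)/4,150+(y-1.5)/4)
S=lambda x,y:(160+(x-1.5)/4,220+(y-1.5)/4)
E
python3 - <<'E'
from h import *
np.set_printoptions(precision=4,suppress=True)
c=[T(170,418),T(298,465),T(262,571),T(128,525)]
s=[S(450,383),S(583,308),S(680,380),S(543,450)]
for a,b in zip(c,s):print("rim",tri(a,b))
P=np.array([plane("top",a,.04) for a in c]);print(P,P.mean(0)); 
e=lambda v:np.degrees(np.arctan2(v[1],v[0]))
print("yaws",e(P[0]-P[3]),e(P[1]-P[2]),e(P[0]-P[1])-90,e(P[3]-P[2])-90,[np.linalg.norm(P[i]-P[i-1]) for i in range(4)])
# wall tops z=.03 : back ends / front ends, per wall inner edge
for n,p in dict(Lback=(105,140),Lfront=(112,262),Rback=(270,137),Rfront=(271,258),L2back=(293,137),L2front=(295,260),R3back=(641,125),R3front=(644,246)).items(): print(n,plane("top",T(*p),.03))
print("ring card centre",tri(T(184,101),S(156,241)),"stud",tri(T(346,96),S(272,145)),tri(T(396,96),S(308,118)),"buckle",tri(T(559,90),S(410,38)))
print("Lwall front",tri(T(112,262),S(250,380)))
print("keeper tip",tri(T(92,283),S(256,330)))
E
```

```text
rim (array([0.5173, 0.1638, 0.0365]), np.float64(0.0016572478815242257))
rim (array([0.485 , 0.0808, 0.0369]), np.float64(0.0034881189754114796))
rim (array([0.4151, 0.1055, 0.0331]), np.float64(0.0006507209449982411))
rim (array([0.4468, 0.1907, 0.0435]), np.float64(0.0010765167045461432))
[[0.5164 0.1628 0.04  ]
 [0.4833 0.0797 0.04  ]
 [0.4149 0.1047 0.04  ]
 [0.4473 0.1915 0.04  ]] [0.4655 0.1347 0.04  ]
yaws -22.530515945211924 -20.061327042445566 -21.70925193765703 -20.44585812966308 [np.float64(0.07489433953629371), np.float64(0.08948036912738898), np.float64(0.07287349699426528), np.float64(0.09267205629250147)]
Lback [0.703  0.2039 0.03  ]
Lfront [0.6214 0.2006 0.03  ]
Rback [0.702  0.0943 0.03  ]
Rfront [0.6212 0.0954 0.03  ]
L2back [0.7016 0.079  0.03  ]
L2front [0.6194 0.0795 0.03  ]
R3back [ 0.7034 -0.1526  0.03  ]
R3front [ 0.6224 -0.152   0.03  ]
ring card centre (array([0.7249, 0.149 , 0.0477]), np.float64(0.0008298561251590189)) stud (array([0.7256, 0.0427, 0.0485]), np.float64(0.0019352538842960054)) (array([0.7242, 0.0095, 0.0491]), np.float64(0.0008949917283291501)) buckle (array([ 0.7236, -0.0987,  0.05  ]), np.float64(0.002440559697506562))
Lwall front (array([0.6212, 0.2007, 0.0265]), np.float64(0.0014391067925773203))
keeper tip (array([0.6032, 0.2072, 0.0721]), np.float64(0.00011485756024770187))
```

Bay home is at about (0.660, 0.149) with yaw ≈ 0. The tray is at (0.4655, 0.135), yaw −21°. I'll grip it lightly across its 75 mm side, drag it into the mouth, then push it home with two fingers.

{"name": "servo_tool", "arguments": {"moves": "0.031 -0.025 0 -5 0.087; 0.062 -0.05 0 -10 0.087; 0.093 -0.075 0 -15 0.087; 0.124 -0.1 0 -20 0.087; 0.155 -0.125 0 -25 0.087; 0.186 -0.15 0 -30 0.087; 0.217 -0.175 0 -35 0.087; 0.248 -0.2 0 -40 0.087; 0.279 -0.225 0 -45 0.087; 0.31 -0.246 0 -49 0.087", "grip_force": 3}}

```text
time: 0.93
position: [0.4208, -0.2475, 0.1851]
tool_rot: [0.823, 0.568, -0.0, -0.001]
ft_force: [0.8, 0.2, -0.2]
grip_width: 0.087
grip_force: 0.0
```

{"name": "servo_tool", "arguments": {"moves": "0.037 -0.009 0 0 0.087; 0.074 -0.018 0 0 0.087; 0.111 -0.028 0 0 0.087; 0.149 -0.037 0 0 0.087; 0.186 -0.047 0 0 0.087; 0.224 -0.056 0 0 0.087; 0.261 -0.066 0 0 0.087; 0.299 -0.075 0 0 0.087; 0.336 -0.085 0 0 0.087; 0.373 -0.094 0 0 0.087"}}

```text
time: 1.77
position: [0.4663, 0.1337, 0.1852]
tool_rot: [0.824, 0.566, -0.0, -0.0]
ft_force: [1.0, 0.3, 1.2]
grip_width: 0.0869
grip_force: 0.0
```

{"name": "servo_tool", "arguments": {"moves": "0 0 0.03 0 0.087; 0 0 0.06 0 0.087; 0 0 0.09 0 0.087; 0 0 0.11 0 0.087; 0 0 0.12 0 0.087; 0 0 0.12 0 0.087"}}

```text
time: 2.27
position: [0.4645, 0.1316, 0.0628]
tool_rot: [0.824, 0.566, -0.003, -0.002]
ft_force: [-0.7, 0.5, 0.5]
grip_width: 0.0869
grip_force: 0.0
```

```bash
python3 - <<'E'
from h import *
t=cams.camera("top")[190:310,200:360];s=cams.camera("side")[200:360,240:400]
cv2.imwrite("pics/g1.png",np.hstack([cv2.resize(t,(440,330),interpolation=2),cv2.resize(s,(330,330),interpolation=2)]))
E
```

```text
(no output)
```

View pics/g1.png

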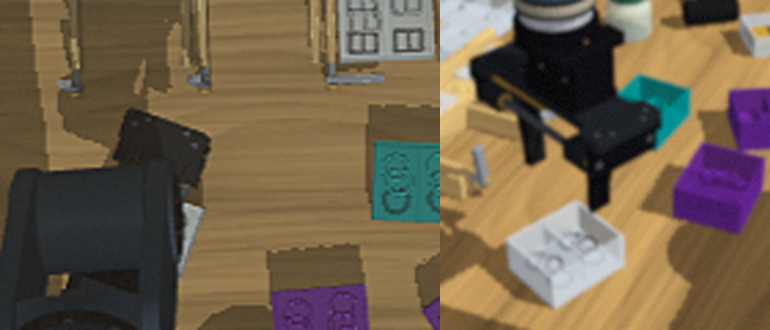

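```bash
python3 - <<'E'
from h import *
o=get_obs();p=o["position"];print(p)
y=np.array([.933,-.36,0])
for s in(-1,1):
  for w in(.0435,.0585):
    q=pix("side",p+s*w*y);print(s,w,(q-[240,200])*330/160+[440,0])
E
```

```text
[0.4667202  0.13170254 0.06508699]
-1 0.0435 [594.48054574 233.86947334]
-1 0.0585 [604.78060042 241.79444757]
1 0.0435 [539.07097768 191.23674831]
1 0.0585 [530.20285046 184.41351466]
```

```bash
python3 - <<'E'
from h import *
o=get_obs();p=o["position"]
y=np.array([.933,-.36,0])
for s,r in((-1,206),(1,163)):
  for z in(.065,.075,.085,.095):
    q=p+s*.051*y;q[2]=z;print(s,z,(pix("side",q)-[240,200])*330/160+[440,0],r)
im=cams.camera("side");g=im.max(2)
# black mask lowest rows per col near finger
for c in range(312,324):print(c,np.where(g[250:330,c]<45)[0].max(initial=-250)+250,end=" ")
E
```

```text
-1 0.065 [599.60347756 237.87897827] 206
-1 0.075 [599.33367229 229.82105998] 206
-1 0.085 [599.06046726 221.66160571] 206
-1 0.095 [598.78379781 213.39868415] 206
1 0.065 [534.61883216 187.87419104] 163
1 0.075 [533.99123656 180.11029072] 163
1 0.085 [533.35630966 172.25569578] 163
1 0.095 [532.71392222 164.30880771] 163
312 299 313 300 314 300 315 299 316 299 317 298 318 298 319 297 320 296 321 284 322 281 323 280
```

The side view shows the fingertips higher than the reported TCP, at z≈0.097. I'll lower a little and look again, since open fingers may retract.

{"name": "servo_tool", "arguments": {"moves": "0.001 -0.001 0.01 0 0.087; 0.001 -0.001 0.018 0 0.087; 0.001 -0.001 0.018 0 0.087; 0.001 -0.001 0.018 0 0.087"}}

```text
time: 2.75
position: [0.4664, 0.1329, 0.0476]
tool_rot: [0.824, 0.566, 0.0, 0.0]
ft_force: [0.4, 0.3, -0.4]
grip_width: 0.0872
grip_force: 0.0
```

```bash
python3 - <<'E'
from h import *
o=get_obs();print(o["position"],o["ft_force"])
s=cams.camera("side")[220:350,250:380]
y=np.array([.933,-.36,0])
for k in(-1,1):
    for w in(.0435,.0585):
        q=pix("side",o["position"]+k*w*y);s[int(q[1])-220,int(q[0])-250]=(0,0,255)
cv2.imwrite("pics/g2.png",cv2.resize(s,(590,590),interpolation=cv2.INTER_NEAREST))
E
```

```text
[0.46641227 0.13292433 0.04763219] [ 0.35277462  0.27412994 -0.39381587]
```

View pics/g2.png

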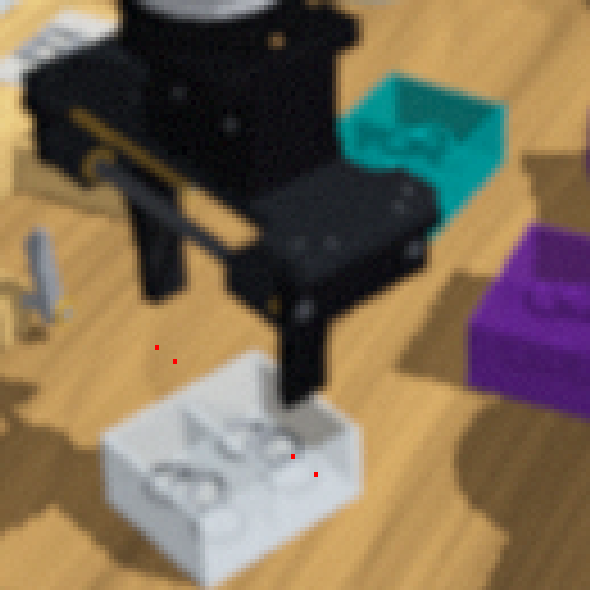

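```bash
python3 - <<'E'
from h import *
p=np.array([.2135,-.5866,.1845]);yv=np.array([.342,-.94,0])
for z in(.1845,.2145):
    for k in(-1,1):print(z,[pix("side",np.r_[(p+k*w*yv)[:2],z]).round(1) for w in(.0435,.0585)])
im=cv2.imread("pics/side0.png")
s=im[60:160,470:570];g=s.max(2)
for r in range(90,160,3):print(r,''.join('#' if v<60 else '.' for v in im.max(2)[r,490:545]))
E
```

```text
0.1845 [array([504.9, 156. ]), array([506.1, 158. ])]
0.1845 [array([498.6, 145.2]), array([497.6, 143.5])]
0.2145 [array([507.1, 145.6]), array([508.3, 147.5])]
0.2145 [array([500.6, 135.3]), array([499.6, 133.6])]
90 .............#########################.................
93 .............#########################.................
96 ............#########################..................
99 ............##########################.................
102 ............##########################.................
105 ...........##################################..........
108 ...........###################################.........
111 ..........####################################.........
114 ..........###################################..........
117 ..........##################################...........
120 .........##################################............
123 .........########.##########...........................
126 ........########..#########............................
129 ........#######..#########.............................
132 .........#####...#########.............................
135 ................#########..............................
138 ................########...............................
141 ...............#########...............................
144 .......................................................
147 .......................................................
150 .......................................................
153 .......................................................
156 .......................................................
159 .......................................................
```

{"name": "servo_tool", "arguments": {"moves": "0 0 -0.02 0 0.04; 0 0 -0.02 0 0; 0 0 -0.02 0 0; 0 0 -0.02 0 0; 0 0 -0.02 0 0; 0 0 -0.02 0 0; 0 0 -0.02 0 0; 0 0 -0.02 0 0"}}

```text
time: 3.47
position: [0.4661, 0.133, 0.067]
tool_rot: [0.824, 0.566, -0.0, -0.0]
ft_force: [0.5, 0.4, 0.3]
grip_width: 0.0412
grip_force: 0.0
```

```bash
python3 - <<'E'
from h import *
o=get_obs();p=o["position"];print(p,o["grip_width"])
im=cams.camera("side");g=im.max(2);cv2.imwrite("pics/g3.png",im)
for z in(0,.015,.03):print(z,pix("side",p+[0,0,z]))
for r in range(260,310,2):print(r,''.join('#' if v<50 else '.' for v in g[r,260:345]))
E
```

```text
[0.46607422 0.13297999 0.06700772] 0.041226967403098676
0 [300.95371277 302.45271067]
0.015 [300.61448064 296.6640527 ]
0.03 [300.26902542 290.7692039 ]
260 ........................####..#######################################################
262 .........................###########################################################.
264 .........................#############################...#####..####################.
266 .........................#######################################################...#.
268 ..........................################......####################################.
270 ...........................##############.......###################################..
272 ...........................##############........#############################.......
274 ...........................##########..##.....############################...........
276 ............................########.......############################..............
278 ............................########........############..#########..................
280 ............................########.......
[... 602 characters left out ...]
..............................###.....................................
296 .....................................................................................
298 .....................................................................................
300 .....................................................................................
302 .....................................................................................
304 .....................................................................................
306 .....................................................................................
308 .....................................................................................
```

{"name": "servo_tool", "arguments": {"moves": "0 0 0 0 0; 0 0 0 0 0; 0 0 0 0 0; 0 0 0 0 0; 0 0 0 0 0; 0 0 0 0 0; 0 0 0 0 0; 0 0 0 0 0"}}

```text
time: 4.18
position: [0.4663, 0.133, 0.0674]
tool_rot: [0.824, 0.566, 0.0, 0.0]
ft_force: [-0.0, -0.3, -0.3]
grip_width: 0.0007
grip_force: 0.0
```

```bash
python3 - <<'E'
from h import *
o=get_obs();p=o["position"];print(p,o["grip_width"])
s=cams.camera("side")
for z in(0,.019,.070):
    q=pix("side",p+[0,0,z]);print(z,q);s[int(q[1]),int(q[0])]=(0,0,255)
cv2.imwrite("pics/g4.png",cv2.resize(s[230:340,250:360],(590,590),interpolation=cv2.INTER_NEAREST))
E
```

```text
[0.46633082 0.1329815  0.06737027] 0.0006710015261136317
0 [300.83550541 302.27755892]
0.019 [300.40335948 294.92467885]
0.07 [299.19248702 274.32191678]
```

View pics/g4.png

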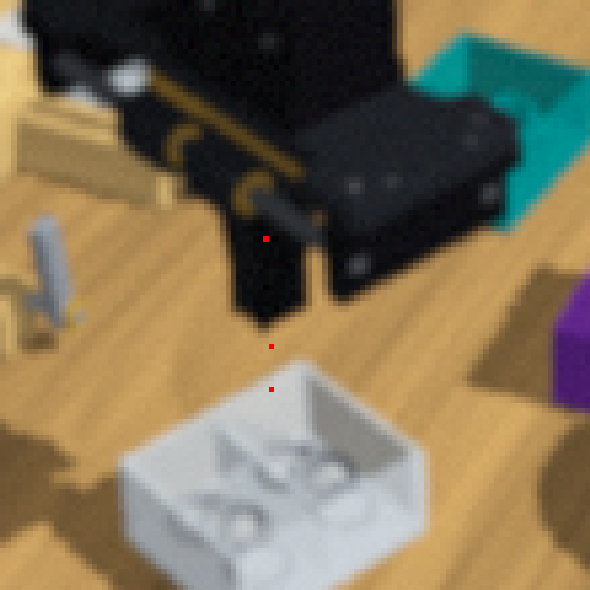

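The closed tip appears at px (299.5, 290.6), while the reported TCP projects to (300.8, 302.3). I'll check against the top view whether the offset is vertical or horizontal.

```bash
python3 - <<'E'
from h import *
np.set_printoptions(precision=4,suppress=True)
p=np.array([.4645,.1316,.0628]);y=np.array([.933,-.36,0]);x=np.array([.36,.933,0])
for h in(.07,.1,.13):
    print(h,[pix("top",p+.095*y+s*.0375*x+[0,0,h]).round(1) for s in(1,-1)])
print("seen 246.5,230.7  276.4,239.8")
print("if z true:",plane("side",(299.5,290.6),.0674))
im=cams.camera("top");g=im.max(2)
for r in range(222,262,2):print(r,''.join('#' if v<60 else '.' for v in g[r,225:300]))
o=get_obs();p=o["position"]
for h in(.07,.1,.13):
    print(h,[pix("top",p+.095*y+s*.0375*x+[0,0,h]).round(1) for s in(1,-1)])
E
```

```text
0.07 [array([249.1, 231.8]), array([277.6, 241.9])]
0.1 [array([247.6, 230.7]), array([276.7, 241. ])]
0.13 [array([246. , 229.6]), array([275.7, 240.2])]
seen 246.5,230.7  276.4,239.8
if z true: [0.4878 0.1017 0.0674]
222 ....#......................................................................
224 ...........................................................................
226 ...........................................................................
228 ...........................................................................
230 ....................########...............................................
232 ...................##############..........................................
234 ...................###..##############.....................................
236 ..................##########################...............................
238 .................########################..######..........................
240 ....................###############################........................
242 ....................########################..####.........................
2
[... 173 characters left out ...]
.......#####......########...########............................
250 .................####################.###..................................
252 #########################################..................................
254 ########################################...................................
256 ########################################...................................
258 ########################################...................................
260 ########################################...................................
0.07 [array([248.3, 230.9]), array([276.9, 241. ])]
0.1 [array([246.7, 229.8]), array([276. , 240.2])]
0.13 [array([245.1, 228.7]), array([275. , 239.3])]
```

The offset is vertical. The tips really sit about 30 mm above the reported TCP. I'll open, then go down in stages watching the force.

{"name": "servo_tool", "arguments": {"moves": "0.001 0 0 0 0.087; 0.001 0 0 0 0.087; 0.001 0 0 0 0.087; 0.001 0 0 0 0.087; 0.001 0 0 0 0.087; 0.001 0 0 0 0.087; 0.001 0 0 0 0.087; 0.001 0 0 0 0.087; 0.001 0 0 0 0.087; 0.001 0 0 0 0.087"}}

```text
time: 5.12
position: [0.4667, 0.1339, 0.0674]
tool_rot: [0.824, 0.566, -0.0, -0.0]
ft_force: [-0.2, -0.8, 1.1]
grip_width: 0.0589
grip_force: 0.0
```

{"name": "servo_tool", "arguments": {"moves": "0 0 0.01 0 0.087; 0 0 0.02 0 0.087; 0 0 0.026 0 0.087; 0 0 0.03 0 0.087; 0 0 0.034 0 0.087; 0 0 0.038 0 0.087; 0 0 0.042 0 0.087; 0 0 0.045 0 0.087; 0 0 0.048 0 0.087; 0 0 0.05 0 0.087"}}

```text
time: 5.95
position: [0.4667, 0.1339, 0.0171]
tool_rot: [0.824, 0.566, -0.0, -0.0]
ft_force: [0.6, 0.4, 0.3]
grip_width: 0.087
grip_force: 0.0
```

```bash
python3 - <<'E'
from h import *
o=get_obs();p=o["position"];print(p,o["ft_force"],o["grip_width"])
s=cams.camera("side")
cv2.imwrite("pics/g5.png",cv2.resize(s[230:340,250:360],(590,590),interpolation=cv2.INTER_NEAREST))
E
```

```text
[0.46666324 0.13394372 0.01706764] [0.55301404 0.44242413 0.27417515] 0.08701823675753961
```

View pics/g5.png

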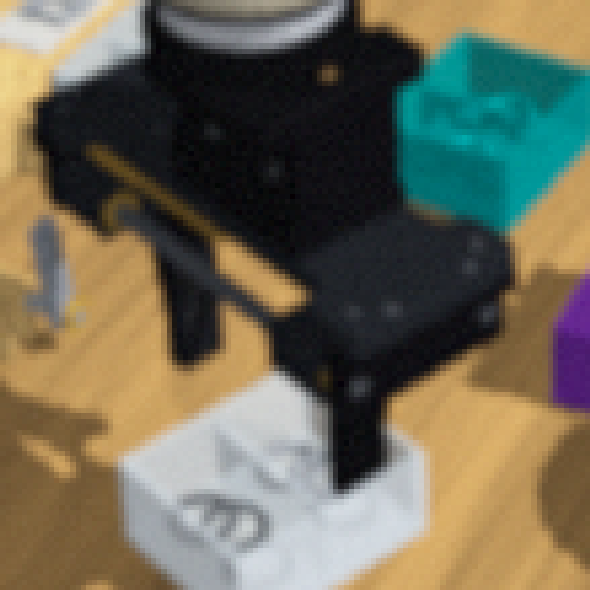

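The −x finger's tip is at about (355,487), right at the rim line and just outside it. That agrees with the offset, so I'll keep going down.

{"name": "servo_tool", "arguments": {"moves": "0 0 0.002 0 0.087; 0 0 0.004 0 0.087; 0 0 0.006 0 0.087; 0 0 0.008 0 0.087; 0 0 0.01 0 0.087; 0 0 0.01 0 0.087"}}

```text
time: 6.5
position: [0.4664, 0.1339, 0.007]
tool_rot: [0.824, 0.566, -0.0, -0.0]
ft_force: [0.0, 0.3, -0.2]
grip_width: 0.087
grip_force: 0.0
```

{"name": "servo_tool", "arguments": {"moves": "0 0 0.002 0 0.087; 0 0 0.004 0 0.087; 0 0 0.006 0 0.087; 0 0 0.008 0 0.087; 0 0 0.01 0 0.087; 0 0 0.01 0 0.087"}}

```text
time: 7.0
position: [0.4664, 0.1339, -0.003]
tool_rot: [0.824, 0.566, -0.0, -0.0]
ft_force: [-0.1, 0.5, 0.3]
grip_width: 0.0867
grip_force: 0.0
```

{"name": "servo_tool", "arguments": {"moves": "0 0 0.003 0 0.087; 0 0 0.006 0 0.087; 0 0 0.009 0 0.087; 0 0 0.009 0 0.087; 0 0 0.009 0 0.083; 0 0 0.009 0 0.08; 0 0 0.009 0 0.078; 0 0 0.009 0 0.076", "grip_force": 3}}

```text
time: 7.67
position: [0.4662, 0.134, -0.0117]
tool_rot: [0.824, 0.566, -0.0, -0.0]
ft_force: [-1.0, -0.5, -1.0]
grip_width: 0.0779
grip_force: 0.4
```

{"name": "servo_tool", "arguments": {"moves": "0 0 0 0 0.075; 0 0 0 0 0.074; 0 0 0 0 0.073; 0 0 0 0 0.072; 0 0 0 0 0.072; 0 0 0 0 0.072"}}

```text
time: 8.17
position: [0.4668, 0.1339, -0.0116]
tool_rot: [0.824, 0.566, 0.0, 0.0]
ft_force: [-0.1, 0.1, -0.3]
grip_width: 0.0747
grip_force: 3.0
```

{"name": "servo_tool", "arguments": {"moves": "0 0 0 -2 0.072; 0 0 0 -4.5 0.072; 0 0 0 -7 0.072; 0 0 0 -9.5 0.072; 0 0 0 -12 0.072; 0 0 0 -14.5 0.072; 0 0 0 -17 0.072; 0 0 0 -19 0.072; 0 0 0 -20.6 0.072; 0 0 0 -20.6 0.072"}}

```text
time: 9.0
position: [0.467, 0.1339, -0.0116]
tool_rot: [0.709, 0.705, 0.0, 0.0]
ft_force: [-0.7, -0.9, -0.9]
grip_width: 0.075
grip_force: 3.0
```

{"name": "servo_tool", "arguments": {"moves": "0.001 0.005 0 0 0.072; 0.003 0.013 0 0 0.072; 0.005 0.021 0 0 0.072; 0.007 0.029 0 0 0.072; 0.009 0.037 0 0 0.072; 0.011 0.045 0 0 0.072; 0.013 0.053 0 0 0.072; 0.015 0.061 0 0 0.072; 0.015 0.067 0 0 0.072; 0.015 0.07 0 0 0.072"}}

```text
time: 9.83
position: [0.5384, 0.1486, -0.0116]
tool_rot: [0.71, 0.705, 0.001, 0.001]
ft_force: [0.2, -0.0, 0.1]
grip_width: 0.075
grip_force: 3.0
```

```bash
python3 - <<'E'
from h import *
o=get_obs();q=o["tool_rot"];print(o["position"],o["ft_force"],o["grip_width"],o["grip_force"],np.degrees(2*np.arctan2(q[1],q[0])))
t=cams.camera("top");s=cams.camera("side")
cv2.imwrite("pics/t6.png",t);cv2.imwrite("pics/s6.png",s)
cv2.imwrite("pics/g6.png",np.hstack([cv2.resize(t[170:290,200:320],(400,400),interpolation=2),cv2.resize(s[210:350,190:330],(400,400),interpolation=2)]))
E
```

```text
[ 0.53844465  0.14860207 -0.01159941] [ 0.24928303 -0.00935803  0.12571704] 0.07497561697534538 2.9972493276000023 89.58192980939157
```

View pics/g6.png

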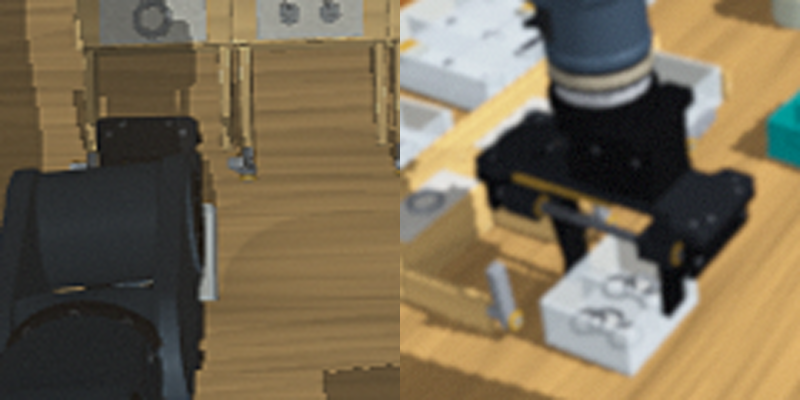

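The tray is gripped and square. Its right rim edge shows at crop column ≈215. I'll measure its y numerically.

```bash
python3 - <<'E'
from h import *
t=cv2.imread("pics/t6.png").astype(int)
for r in range(228,264,4):
    row=t[r,255:272];print(r,row[:,0].tolist())
for c in(264,265):
  print(plane("top",(c,235),.04)[:2],plane("top",(c,255),.04)[:2])
# wall cols (first image), blue-ish profile rows
t=cv2.imread("pics/top0.png").astype(int)
for r in(195,205):print(r,t[r,220:280,2].tolist())
for c in(225,229,267,270):print(c,plane("top",(c,200),.03)[:2])
E
```

```text
228 [46, 60, 37, 24, 21, 35, 49, 49, 47, 53, 74, 71, 72, 71, 71, 71, 72]
232 [41, 64, 57, 24, 17, 40, 107, 155, 138, 93, 76, 70, 68, 70, 73, 71, 73]
236 [41, 67, 70, 30, 19, 24, 92, 171, 159, 96, 78, 75, 78, 79, 77, 77, 78]
240 [32, 54, 83, 47, 36, 23, 80, 172, 161, 95, 76, 74, 74, 75, 74, 75, 73]
244 [35, 39, 60, 74, 30, 14, 82, 169, 162, 97, 85, 71, 74, 74, 74, 76, 73]
248 [36, 36, 41, 61, 54, 22, 89, 166, 160, 97, 85, 74, 76, 75, 69, 70, 70]
252 [38, 34, 37, 38, 32, 60, 121, 160, 160, 104, 84, 70, 69, 67, 67, 70, 71]
256 [37, 35, 36, 29, 65, 136, 153, 155, 160, 112, 86, 72, 68, 70, 71, 71, 70]
260 [40, 38, 37, 35, 39, 64, 77, 84, 81, 79, 65, 65, 65, 65, 68, 66, 66]
[0.56511801 0.10449998] [0.51255206 0.1055993 ]
[0.56504554 0.10187487] [0.51247949 0.10298024]
195 [134, 134, 135, 136, 127, 121, 165, 152, 79, 96, 139, 135, 133, 132, 133, 133, 132, 135, 132, 132, 132, 131, 131, 131, 131, 131, 132, 132, 133, 131, 132, 131, 133, 131, 132, 130, 133, 131, 130, 133, 133, 133, 134, 137, 134, 132, 142, 164, 156, 60, 91, 101, 145, 165, 157, 61, 93, 94, 93, 94]
205 [149, 153, 145, 94, 97, 111, 161, 156, 122, 88, 142, 153, 148, 150, 150, 149, 150, 149, 149, 148, 148, 147, 146, 146, 145, 146, 144, 144, 144, 145, 143, 141, 139, 138, 134, 128, 130, 129, 128, 129, 127, 127, 128, 127, 130, 125, 106, 104, 101, 73, 87, 92, 126, 165, 152, 67, 88, 93, 92, 92]
225 [0.66193182 0.20693043]
229 [0.6616409  0.19632444]
267 [0.65887655 0.09554621]
270 [0.65865827 0.08758839]
```

{"name": "servo_tool", "arguments": {"moves": "0 0.004 0 0 0.072; 0 0.009 0 0 0.072; 0 0.014 0 0 0.072; 0 0.019 0 0 0.072; 0 0.024 0 0 0.072; 0 0.029 0 0 0.072; 0 0.034 0 0 0.072; 0 0.039 0 0 0.072; 0 0.043 0 0 0.072; 0 0.046 0 0 0.072"}}

```text
time: 10.77
position: [0.5836, 0.1481, -0.0116]
tool_rot: [0.71, 0.705, 0.0, 0.0]
ft_force: [-2.1, 0.0, -0.4]
grip_width: 0.075
grip_force: 3.0
```

{"name": "servo_tool", "arguments": {"moves": "0 0.004 0 0 0.072; 0 0.009 0 0 0.072; 0 0.014 0 0 0.072; 0 0.019 0 0 0.072; 0 0.024 0 0 0.072; 0 0.029 0 0 0.072; 0 0.034 0 0 0.072; 0 0.039 0 0 0.072; 0 0.043 0 0 0.072; 0 0.046 0 0 0.072"}}

```text
time: 11.6
position: [0.6296, 0.1477, -0.0117]
tool_rot: [0.71, 0.705, 0.0, 0.0]
ft_force: [-0.6, -0.3, 0.6]
grip_width: 0.0754
grip_force: 3.0
```

{"name": "servo_tool", "arguments": {"moves": "0 0 0 0 0.078; 0 0 0 0 0.082; 0 0 0 0 0.087; 0 0 0 0 0.087; 0 0 -0.01 0 0.087; 0 0 -0.03 0 0.087; 0 0 -0.06 0 0.087; 0 0 -0.09 0 0.087; 0 0 -0.09 0 0.087; 0 0 -0.09 0 0.087"}}

```text
time: 12.43
position: [0.6308, 0.1479, 0.0816]
tool_rot: [0.71, 0.705, 0.002, 0.002]
ft_force: [-0.1, -0.5, -0.8]
grip_width: 0.0872
grip_force: 0.0
```

{"name": "servo_tool", "arguments": {"moves": "0 -0.007 0 7 0.06; 0 -0.014 0 14 0.04; 0 -0.021 0 21 0.04; 0 -0.028 0 28 0.04; 0 -0.035 0 35 0.04; 0 -0.042 0 42 0.04; 0 -0.049 0 49 0.04; 0 -0.056 0 56 0.04; 0 -0.063 0 63 0.04; 0 -0.065 0 70 0.04"}}

```text
time: 13.27
position: [0.561, 0.1482, 0.0772]
tool_rot: [0.986, 0.167, -0.002, -0.0]
ft_force: [-0.5, -0.7, 0.2]
grip_width: 0.0407
grip_force: 0.0
```

{"name": "servo_tool", "arguments": {"moves": "0 0 0 7 0.04; 0 0 0 14 0.04; 0 0 0 19.6 0.04; 0 0 0 19.6 0.04; 0 0 0 19.6 0.04"}}

```text
time: 13.68
position: [0.5629, 0.1482, 0.0776]
tool_rot: [1.0, 0.001, -0.001, 0.0]
ft_force: [-0.9, -1.0, -0.3]
grip_width: 0.04
grip_force: 0.0
```

```bash
python3 - <<'E'
from h import *
o=get_obs();q=o["tool_rot"];print(o["time"],o["position"],o["ft_force"],o["grip_width"],np.degrees(2*np.arctan2(q[1],q[0])))
t=cams.camera("top");s=cams.camera("side")
cv2.imwrite("pics/t7.png",t);cv2.imwrite("pics/s7.png",s)
for r in range(206,244,4):print(r,t[r,226:274,0].tolist())
E
```

```text
13.6833 [0.56290161 0.1481593  0.07760259] [-0.92114921 -0.99015341 -0.33566554] 0.0400115837225959 0.13511132440979848
206 [46, 50, 48, 47, 47, 49, 47, 46, 49, 49, 48, 48, 46, 49, 48, 45, 40, 51, 54, 53, 52, 55, 53, 50, 45, 50, 33, 16, 86, 160, 124, 118, 121, 121, 134, 156, 157, 131, 99, 64, 63, 61, 60, 46, 48, 55, 72, 96]
210 [49, 50, 49, 50, 49, 51, 48, 50, 50, 49, 51, 50, 51, 50, 49, 41, 41, 49, 54, 53, 52, 53, 53, 54, 49, 58, 37, 22, 17, 69, 133, 133, 156, 144, 105, 127, 164, 147, 97, 66, 68, 89, 58, 48, 48, 48, 59, 99]
214 [51, 49, 49, 52, 48, 51, 49, 51, 51, 50, 53, 51, 52, 52, 52, 43, 35, 47, 55, 53, 51, 52, 52, 52, 46, 67, 40, 33, 36, 32, 52, 37, 40, 38, 25, 33, 99, 160, 101, 74, 80, 83, 28, 40, 42, 40, 44, 41]
218 [54, 53, 53, 54, 52, 53, 54, 55, 55, 56, 55, 55, 54, 55, 54, 48, 46, 50, 53, 53, 53, 53, 52, 49, 44, 69, 60, 32, 26, 26, 26, 33, 30, 33, 31, 36, 43, 42, 51, 49, 33, 36, 42, 43, 44, 42, 43, 42]
222 [52, 54, 53, 54, 54, 53, 55, 53, 54, 53, 54, 52, 53, 54, 54, 51, 43, 51, 51, 52, 54, 51, 54, 49, 37, 60, 74, 38, 24, 25, 28, 34, 43, 43, 40, 35, 45, 94, 115, 83, 70, 39,
[... 309 characters left out ...]
, 51, 54, 48, 32, 37, 50, 76, 47, 26, 28, 34, 32, 36, 43, 39, 31, 57, 83, 78, 74, 48, 38, 40, 41, 42, 42, 43]
234 [46, 45, 47, 46, 46, 46, 45, 44, 47, 47, 45, 44, 47, 46, 44, 45, 47, 48, 45, 52, 54, 51, 53, 51, 36, 38, 36, 50, 70, 46, 38, 33, 34, 32, 33, 34, 25, 45, 75, 73, 67, 47, 39, 41, 41, 45, 42, 39]
238 [43, 40, 44, 40, 41, 41, 41, 41, 38, 36, 38, 35, 36, 35, 35, 44, 44, 47, 50, 53, 51, 52, 55, 49, 35, 39, 38, 37, 39, 38, 42, 41, 42, 43, 42, 40, 43, 41, 42, 42, 44, 40, 41, 41, 40, 44, 43, 41]
242 [33, 22, 27, 44, 51, 69, 71, 75, 77, 72, 53, 40, 19, 22, 20, 27, 48, 48, 48, 53, 51, 51, 53, 51, 34, 34, 36, 37, 37, 38, 39, 43, 42, 42, 41, 41, 39, 53, 82, 83, 86, 83, 55, 41, 41, 44, 41, 40]
```

{"name": "servo_tool", "arguments": {"moves": "0 0 0.02 0 0.04; 0 0 0.04 0 0.04; 0 0 0.06 0 0.04; 0 0 0.075 0 0.04; 0 0 0.085 0 0.04; 0 0 0.09 0 0.04; 0 0 0.09 0 0.04"}}

```text
time: 14.37
position: [0.5631, 0.1482, -0.0127]
tool_rot: [1.0, 0.0, -0.001, 0.0]
ft_force: [0.1, -0.4, 0.5]
grip_width: 0.0397
grip_force: 0.0
```

{"name": "servo_tool", "arguments": {"moves": "0.003 0 0 0 0.04; 0.006 0 0 0 0.04; 0.009 0 0 0 0.04; 0.011 0 0 0 0.04; 0.013 0 0 0 0.04; 0.015 0 0 0 0.04; 0.017 0 0 0 0.04; 0.019 0 0 0 0.04; 0.021 0 0 0 0.04; 0.023 0 0 0 0.04"}}

```text
time: 15.2
position: [0.5858, 0.1482, -0.0118]
tool_rot: [1.0, -0.0, -0.001, 0.0]
ft_force: [-2.3, 1.1, 1.8]
grip_width: 0.0398
grip_force: 1.0
```

{"name": "servo_tool", "arguments": {"moves": "0.002 0 0 0 0.04; 0.004 0 0 0 0.04; 0.006 0 0 0 0.04; 0.008 0 0 0 0.04; 0.01 0 0 0 0.04; 0.012 0 0 0 0.04; 0.014 0 0 0 0.04; 0.016 0 0 0 0.04; 0.018 0 0 0 0.04; 0.02 0 0 0 0.04"}}

```text
time: 16.03
position: [0.607, 0.1482, -0.0117]
tool_rot: [1.0, -0.0, -0.0, -0.0]
ft_force: [-0.5, 0.0, -1.3]
grip_width: 0.0399
grip_force: 0.4
```

```bash
python3 - <<'E'
from h import *
o=get_obs();print(o["time"],o["position"],o["ft_force"])
t=cams.camera("top");s=cams.camera("side")
cv2.imwrite("pics/t8.png",t);cv2.imwrite("pics/s8.png",s)
# predicted home rim points vs
for r in range(190,226,3):print(r,t[r,252:274,0].tolist())
for X in((.6225,.104,.04),(.6975,.104,.04)):print(pix("top",np.array(X)),pix("side",np.array(X)))
E
```

```text
16.0333 [ 0.60698518  0.14822361 -0.0116769 ] [-0.54997192  0.03814391 -1.25981914]
190 [49, 51, 50, 48, 46, 21, 81, 160, 148, 154, 163, 112, 76, 73, 60, 65, 64, 45, 55, 60, 72, 66]
193 [51, 49, 50, 50, 51, 27, 39, 105, 158, 154, 161, 112, 73, 47, 68, 61, 63, 46, 50, 56, 74, 67]
196 [50, 51, 50, 58, 58, 29, 18, 63, 136, 160, 157, 112, 78, 72, 83, 98, 92, 36, 52, 53, 61, 66]
199 [49, 49, 50, 56, 67, 35, 29, 29, 96, 171, 165, 118, 90, 77, 83, 90, 80, 44, 55, 58, 77, 81]
202 [51, 48, 41, 49, 74, 46, 30, 25, 27, 29, 31, 30, 28, 31, 47, 67, 63, 51, 44, 43, 42, 41]
205 [47, 51, 42, 46, 70, 61, 30, 27, 30, 38, 44, 46, 44, 44, 43, 42, 41, 34, 41, 44, 43, 45]
208 [48, 50, 42, 41, 61, 73, 37, 28, 30, 35, 42, 39, 40, 35, 68, 96, 61, 46, 42, 40, 42, 42]
211 [49, 48, 40, 37, 55, 84, 50, 30, 27, 35, 43, 41, 43, 38, 51, 100, 89, 45, 42, 43, 43, 44]
214 [49, 47, 38, 38, 46, 66, 67, 32, 24, 38, 42, 44, 43, 38, 52, 93, 84, 72, 40, 43, 40, 43]
217 [50, 48, 36, 39, 40, 46, 66, 55, 37, 31, 30, 34, 32, 29, 44, 75, 84, 97, 49, 40, 43, 45]
220 [47, 46, 36, 38, 40, 39, 39, 39, 32, 30, 30, 31, 33, 29, 47, 81, 89, 92, 50, 40, 41, 42]
223 [49, 48, 37, 37, 42, 41, 36, 41, 42, 42, 43, 42, 43, 42, 40, 41, 43, 39, 40, 43, 42, 41]
[263.73414395 213.27973047] [247.90536124 284.02650127]
[263.1412971  185.06085716] [221.58065603 275.18366291]
```

```bash
python3 - <<'E'
from h import *
t=cv2.imread("pics/t8.png")
for c in(250,255,261,262):print(c,list(zip(range(176,194),t[176:194,c,0].tolist())))
for r in range(184,190):print(r,plane("top",(261,r),.04))
print("stop",[ (r,plane("top",(250,r),.0475)[0].round(4)) for r in(182,183,184,185)])
t=cv2.imread("pics/top0.png");print(list(zip(range(176,190),t[176:190,250].tolist())))
E
```

```text
250 [(176, 111), (177, 126), (178, 81), (179, 84), (180, 104), (181, 108), (182, 99), (183, 58), (184, 45), (185, 43), (186, 48), (187, 48), (188, 51), (189, 52), (190, 51), (191, 51), (192, 52), (193, 51)]
255 [(176, 98), (177, 100), (178, 100), (179, 100), (180, 102), (181, 105), (182, 90), (183, 49), (184, 45), (185, 41), (186, 40), (187, 44), (188, 43), (189, 42), (190, 48), (191, 48), (192, 51), (193, 50)]
261 [(176, 95), (177, 97), (178, 98), (179, 100), (180, 101), (181, 104), (182, 83), (183, 44), (184, 45), (185, 43), (186, 56), (187, 164), (188, 126), (189, 141), (190, 154), (191, 156), (192, 154), (193, 154)]
262 [(176, 56), (177, 61), (178, 63), (179, 65), (180, 66), (181, 68), (182, 75), (183, 45), (184, 48), (185, 43), (186, 55), (187, 147), (188, 148), (189, 155), (190, 163), (191, 162), (192, 161), (193, 161)]
184 [0.70048214 0.10959546 0.04      ]
185 [0.69781683 0.10965028 0.04      ]
186 [0.69515214 0.10970508 0.04      ]
187 [0.69248807 0.10975988 0.04      ]
188 [0.68982462 0.10981466 0.04      ]
189 [0.68716178 0.10986943 0.04      ]
stop [(182, np.float64(0.7053)), (183, np.float64(0.7027)), (184, np.float64(0.7)), (185, np.float64(0.6974))]
[(176, [104, 104, 100]), (177, [122, 121, 118]), (178, [125, 130, 129]), (179, [119, 126, 127]), (180, [152, 162, 161]), (181, [154, 160, 157]), (182, [143, 159, 163]), (183, [88, 134, 158]), (184, [76, 113, 131]), (185, [74, 107, 123]), (186, [66, 99, 121]), (187, [76, 114, 138]), (188, [73, 109, 135]), (189, [77, 114, 139])]
```

{"name": "servo_tool", "arguments": {"moves": "0.001 0 0 0 0.04; 0.002 0 0 0 0.04; 0.003 0 0 0 0.04; 0.003 0 0 0 0.04; 0 0 0 0 0.04; -0.01 0 0 0 0.04; -0.02 0 0 0 0.04; -0.04 0 0 0 0.04; -0.06 0 0 0 0.04; -0.07 0 0 0 0.02"}}

```text
time: 16.97
position: [0.5341, 0.1483, -0.0118]
tool_rot: [1.0, -0.0, -0.001, 0.0]
ft_force: [-1.1, -1.1, 0.3]
grip_width: 0.0377
grip_force: 0.0
```

{"name": "servo_tool", "arguments": {"moves": "0 0 -0.04 0 0; 0 0 -0.08 0 0; 0 0 -0.11 0 0; -0.03 0 -0.11 0 0; -0.06 0 -0.11 0 0; -0.06 0 -0.11 0 0; -0.06 0 -0.11 0 0; -0.06 0 -0.11 0 0"}}

```text
time: 17.63
position: [0.4784, 0.1483, 0.0988]
tool_rot: [1.0, -0.0, 0.002, -0.0]
ft_force: [-0.3, 0.1, 0.3]
grip_width: 0.0009
grip_force: 0.0
```

```bash
python3 - <<'E'
from h import *
o=get_obs();print(o["time"],o["position"],o["grip_width"])
t=cams.camera("top");s=cams.camera("side")
cv2.imwrite("pics/t9.png",t);cv2.imwrite("pics/s9.png",s)
cv2.imwrite("pics/g9.png",np.hstack([cv2.resize(t[165:235,210:280],(400,400),interpolation=2),cv2.resize(s[220:320,170:270],(400,400),interpolation=2)]))
E
```

```text
17.6333 [0.47844119 0.148346   0.09883144] 0.0008534283576751337
```

View pics/g9.png

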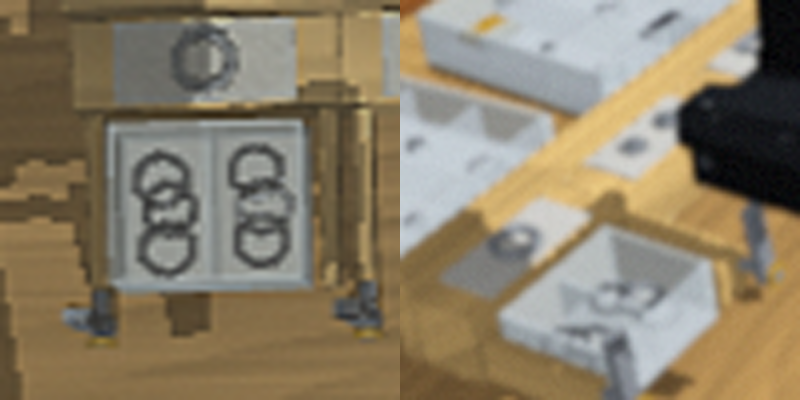

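The tray sits square in the ring bay. In the top crop its rim spans columns 106–312 and rows 120–290. The keeper is at (95,315), leaning outward. Converting to world coordinates.

```bash
python3 - <<'E'
from h import *
C=lambda x,y:(210+(x+.5)/5.714-.5,165+(y+.5)/5.714-.5)
D=lambda x,y:(170+(x+.5)/4-.5,220+(y+.5)/4-.5)
for p in((106,205),(312,205),(209,120),(209,290)):print(plane("top",C(*p),.04)[:2].round(4))
for p in((95,287),(330,285)):print("wall",plane("top",C(*p),.03)[:2].round(4))
print("tip",tri(C(72,316),D(618,-0+342)), "side tip ray z.07",plane("side",D(618,335),.07))
for X in((.606,.203,.02),(.606,.207,.07)):print(pix("top",np.array(X)),pix("side",np.array(X)))
print(C(72,316),D(618,338))
E
```

```text
[0.6591 0.1971]
[0.6564 0.1021]
[0.6973 0.1488]
[0.6183 0.1503]
wall [0.6223 0.2044]
wall [0.6203 0.0955]
tip (array([0.5070401 , 0.16675053, 0.0947509 ]), np.float64(0.20199756303768007)) side tip ray z.07 [0.42116373 0.11766276 0.07      ]
[227.4278591  221.31172335] [227.27479701 319.83541637]
[222.82421593 219.39594692] [222.7019047  302.45828189]
(222.18813440672034, 219.8902695134757) (324.125, 304.125)
```

```bash
python3 - <<'E'
from h import *
s=cv2.imread("pics/side0.png");t=cv2.imread("pics/top0.png")
# amber bottle cap in top (154,187) ; side cap (126,311)
print("tall cap",tri((156,188),(126,311)))
print("tall base side (142,373)",plane("side",(142,368),0.005))
print("small cap",tri((137,226),(141,372)))
E
```

```text
tall cap (array([0.68222096, 0.3610129 , 0.13774356]), np.float64(0.002709888321397843))
tall base side (142,373) [0.67906794 0.37051569 0.005     ]
small cap (array([0.59382392, 0.42286048, 0.09130533]), np.float64(0.0028385788585091457))
```

{"name": "servo_tool", "arguments": {"moves": "0 -0.03 0 0 0; 0 -0.06 0 0 0; 0 -0.088 0 0 0; 0.03 -0.088 0 0 0; 0.06 -0.088 0 0 0; 0.09 -0.088 0 0 0; 0.12 -0.088 0 0 0; 0.12 -0.088 0 0 0; 0.12 -0.088 0 0 0"}}

```text
time: 18.48
position: [0.5995, 0.236, 0.0977]
tool_rot: [1.0, -0.001, 0.001, -0.0]
ft_force: [-1.1, 0.3, 0.0]
grip_width: 0.0006
grip_force: 0.0
```

{"name": "servo_tool", "arguments": {"moves": "0 0 0.02 0 0; 0 0 0.045 0 0; 0 0 0.065 0 0; 0 0 0.08 0 0; 0 0 0.084 0 0; 0 0 0.084 0 0; 0 0 0.084 0 0"}}

```text
time: 19.07
position: [0.5967, 0.2364, 0.0147]
tool_rot: [1.0, -0.0, 0.0, -0.0]
ft_force: [0.1, -0.0, -0.4]
grip_width: 0.0006
grip_force: 0.0
```

```bash
python3 - <<'E'
from h import *
o=get_obs();p=o["position"];print(o["time"],p,o["ft_force"])
s=cams.camera("side");g=s.max(2);cv2.imwrite("pics/s10.png",s)
for z in(.025,.03,.035):print(z,pix("side",p+[-.012,.015,z]),pix("side",p+[0,0,z]))
for r in range(290,330,2):print(r,''.join('#' if v<60 else '.' for v in g[r,180:260]))
E
```

```text
19.0667 [0.59673349 0.23635172 0.01465457] [ 0.09927834 -0.02713251 -0.38763317]
0.025 [219.06222869 330.66885714] [219.15714863 324.05075337]
0.03 [218.69280369 328.78269301] [218.79481563 322.17919403]
0.035 [218.32108201 326.88480282] [218.43027166 320.29621434]
290 #############################........########.....###...........................
292 ############################.......###########..................................
294 ###########################......#############..................................
296 #############################################...................................
298 #############################......#########....................................
300 ####################..########......#######.....................................
302 ###################.......#######....######.....................................
304 ###################........######..#########....................................
306 ##################........##################....................................
308 #################.....###....###############.....................
[... 165 characters left out ...]
....................
314 ###################............##############...................................
316 ##################.............##############...................................
318 ###################.............#############...................................
320 .....##############................#######......................................
322 ..........#########.............................................................
324 ................................................................................
326 ................................................................................
328 ................................................................................
```

{"name": "servo_tool", "arguments": {"moves": "0 0.004 0 0 0; 0 0.008 0 0 0; 0 0.012 0 0 0; 0 0.016 0 0 0; 0 0.0206 0 0 0; 0 0.025 0 0 0; 0 0.029 0 0 0; 0 0.033 0.002 0 0; 0 0.0365 0.004 0 0; 0 0.0365 0.004 0 0"}}

```text
time: 19.95
position: [0.5966, 0.1987, 0.0098]
tool_rot: [1.0, -0.0, -0.0, 0.0]
ft_force: [1.3, 0.3, 0.2]
grip_width: 0.0006
grip_force: 0.0
```

{"name": "servo_tool", "arguments": {"moves": "0 0.002 0.002 0 0; 0 0.004 0.005 0 0; 0 0.006 0.008 0 0; 0 0.008 0.011 0 0; 0 0.0095 0.014 0 0; 0 0.0095 0.016 0 0; 0 0.0095 0.016 0 0"}}

```text
time: 20.53
position: [0.5963, 0.19, -0.0064]
tool_rot: [1.0, -0.0, -0.001, 0.0]
ft_force: [0.3, 0.5, 0.2]
grip_width: 0.0009
grip_force: 0.0
```

```bash
python3 - <<'E'
from h import *
o=get_obs();p=o["position"];print(o["time"],p,o["ft_force"])
s=cams.camera("side");cv2.imwrite("pics/s11.png",s)
for a in(0.,.6,1.,1.3,1.57):
    X=np.array([.606,.203-.05*np.sin(a),.02+.05*np.cos(a)]);print(a,pix("side",X).round(1))
h=s[285:335,205:265];b,g,r=[h[...,i].astype(int) for i in range(3)]
m=(abs(r-b)<25)&(h.max(2)>60)
for i in range(0,50,2):print(285+i,''.join('k' if h[i,j].max()<60 else '#' if m[i,j] else '.' for j in range(60)))
E
```

```text
20.5333 [ 0.59634671  0.19001286 -0.00637369] [0.3380951  0.54897108 0.21625208]
0.0 [224.  301.3]
0.6 [233.1 296.7]
1.0 [238.  298.2]
1.3 [240.5 301.5]
1.57 [241.7 305.8]
285 kkkkkkkkkkkkkkkkkkkkkk.......kkkkkkkk#....k#......########..
287 kkkkkkkkkkkkkkkkkkkkk......kkkkkkkkkkk#.###........######...
289 kkkkkkkkkkkkkkkkkkkk.....kkkkkkkkkkkk######...........##....
291 kkkkkkkkkkkkkkkkkkkkkkk...kkkkkkkkkkk#######................
293 kkkkkkkkkkkkkkkkkkkkkk.......kkkkkk#########................
295 kkkkkkkkkkkkkkkkkkkkkk####....kkkk##########................
297 kkkkkkkkkkkkk#####.#######...kkkkk##########................
299 kkkkkkkkkkkkk###########kkkkkkkkkk##########................
301 kkkkkkkkkkkk##########kkkkkkkkkkkk########..................
303 kkkkkkkkkkk##########kkkkkkkkkkkkk######....................
305 kkkkkkkkkkkkkkk.######kkkkkkkkkkkk####......................
307 kkkkkkkkkkkkk##########kkkkkkkkkkkk##.......................
309 kkkkkkkkkkkk###########kkkkkkkkkkkk.........................
311 kkkkkkkkkkkk###########kkkkkkkkkkkk.........................
313 kkkkkkkkkkkkk###########kkkkkkkkk...........................
315 .....kkkkkkkk....#########kkkkkk............................
317 ................#############...............................
319 ................########....................................
321 .................######.....................................
323 ...................###......................................
325 ............................................................
327 ............................................................
329 ............................................................
331 ............................................................
333 ............................................................
```

{"name": "servo_tool", "arguments": {"moves": "0 0 0.002 0 0; 0 0 0.004 0 0; 0 0 0.004 0 0"}}

```text
time: 20.83
position: [0.5968, 0.1902, -0.01]
tool_rot: [1.0, -0.0, -0.0, 0.0]
ft_force: [-0.2, -0.5, -1.1]
grip_width: 0.0008
grip_force: 0.1
```

{"name": "servo_tool", "arguments": {"moves": "0 0 0.002 0 0; 0 0 0.003 0 0; 0 0 0.003 0 0"}}

```text
time: 21.08
position: [0.597, 0.1902, -0.011]
tool_rot: [1.0, 0.0, 0.0, 0.0]
ft_force: [-1.2, -1.4, 10.0]
grip_width: -0.0001
grip_force: 5.1
```

{"name": "servo_tool", "arguments": {"moves": "0 0 -0.01 0 0; 0 0 -0.04 0 0; 0 0 -0.08 0 0; 0 0 -0.12 0 0; -0.04 0 -0.12 0 0; -0.08 0 -0.12 0 0; -0.12 0 -0.12 0 0; -0.13 0 -0.12 0 0; -0.13 0 -0.12 0 0"}}

```text
time: 21.83
position: [0.4615, 0.1903, 0.1074]
tool_rot: [1.0, 0.001, -0.003, 0.0]
ft_force: [0.4, 0.8, -0.1]
grip_width: 0.0006
grip_force: 0.0
```

```bash
python3 - <<'E'
from h import *
o=get_obs();p=o["position"];print(o["time"],p,o["ft_force"])
t=cams.camera("top");s=cams.camera("side");cv2.imwrite("pics/s12.png",s);cv2.imwrite("pics/t12.png",t)
for a in(1.,1.35,1.57):
    X=np.array([.606,.203-.05*np.sin(a),.02+.05*np.cos(a)]);print(a,pix("side",X).round(1),pix("top",X).round(1))
print("pivot",pix("side",np.array([.606,.203,.02])),pix("top",np.array([.606,.203,.02])))
def show(h,r0):
    b,r=h[...,0].astype(int),h[...,2].astype(int)
    for i in range(len(h)):print(r0+i,''.join('k' if q.max()<60 else '#' if abs(x)<25 else '.' for q,x in zip(h[i],r[i]-b[i])))
show(s[295:330:2,215:260],0);show(t[180:230,218:275],180)
E
```

```text
21.8333 [0.46153597 0.19031216 0.10737278] [ 0.39612934  0.84684542 -0.06409022]
1.0 [238.  298.2] [241.9 219.8]
1.35 [240.8 302.2] [245.2 220.4]
1.57 [241.7 305.8] [246.2 220.8]
pivot [227.27479701 319.83541637] [227.4278591  221.31172335]
0 ##################################...........
1 ##################################...........
2 ##################################...........
3 ################################.............
4 ##############################...............
5 ############################.................
6 ############################.................
7 ############################.................
8 ##########################...................
9 ....####################.....................
10 .......###############.......................
11 ......##############.........................
12 ......########...............................
13 .......######................................
14 .........####................................
15 .............................................
16 .............................................
17 .................................
[... 2412 characters left out ...]
...........#######
219 ........###.......................................#######
220 ........#####################......................######
221 .......######################........................####
222 .......######################............................
223 ........#########........................................
224 .........................................................
225 .........................................................
226 .........................................................
227 .........................................................
228 .........................................................
229 .........................................................
```

The keeper bar shows level: its tip is at column 246.5, where 1.57 rad predicts 246.2. The tray is flush to within about 3 mm and the arm is clear, so I'm handing in.

```bash
python3 -c "
from rig import job
print(job.hand_in())"
```

```text
the job is handed in; nothing more can be done
None
```

The ring tray is in its own bay, front flush to about 3 mm by camera, with the keeper bar down level, and the job is handed in; the hand-in gave no pass/fail result.

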